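# Set the photometer to its third filter by counting clicks

### The job

Push the red tab of the photometer's filter lever to the right with a fingertip, counting the clicks, and stop when it has dropped into the third click stop (never running on to the fourth); do not pinch the tab. Leave the lever seated there, then press the round green key fully down and let it come up again. Leave the two vials and the amber bottle where they stand.

Things in the scene. Friction and masses are not known exactly. Their poses are not given: they have to be found in the camera images.
- photometer: Fixed light-grey bench photometer, 160 x 240 mm, flat deck 55 mm above the worktop. Origin: centre of its underside; x to its back, y to its left, z up. On the deck, at x = +30 mm, the lever's track along y between rails 7.5 mm high; in front (x = -47 mm) a black well cover (y = +82 mm, 15 mm high), a display (y = 0, 7 mm high) and the green key (y = -82 mm).
- filter_lever (a joint): Lever travel in m along the photometer's -y, 0 (left end) to 0.085; starts within 5 mm of 0. Sliding takes under 1 N, each ridge 6 to 7 N; past its crest the lever jumps about 7 mm ahead of the finger into the next stop and the force falls to nothing: one click. Left between two ridges it settles in the stop to about 1 mm. Third stop: 0.052 +- 0.004, differing each time.
- tab_center (a point): Middle of the lever's upright red tab, 28 mm above the deck; axes as the photometer's. The tab is 30 mm wide across the travel, 18 mm thick along it; its push faces reach from 14 to 38 mm above the deck, its narrower cap to 44 mm. It stands on a black carriage 26 mm long along the travel, with its top 14 mm above the deck.
- click_strip: Fixed ridged strip in the track, set a little differently each time, with five coloured dots at its front, one per stop, left to right red, orange, yellow, green, blue. Origin: middle of the third stop, at deck level; axes as the photometer's. Stops at y = +28, +14, 0, -14, -28 mm, ridges at +35, +21, +7, -7, -21, -35 mm; the lever is in a stop when the tab's middle has its y.
- read_key (a joint): Travel of the round green key in m: 0 up, 0.005 fully down. It springs up; fully down takes 4 N.
- read_key_top (a point): Centre of the green key's top when up, 21 mm above the deck (76 mm above the worktop). The key is 26 mm across, in a grey collar 42 mm across and 12 mm high. Pressed straight down.
- vial_1: Loose glass sample vial with a blue cap, 21 mm across, 52 mm high, standing beside the photometer. Origin: centre of its underside.
- vial_4: Loose glass sample vial with a black cap, 21 mm across, 52 mm high, standing beside the photometer. Origin: centre of its underside.
- dropper_bottle: Loose amber dropper bottle, 34 mm across, 107 mm high, to the left of the photometer. Origin: centre of its underside.

How it is judged:
By the outcome, as a careful person would: the job done as asked, in the order asked, and still so for the second after the job is handed in, with the robot touching nothing.
It also fails if it takes over 67 s, if anything falls off the work surface, if the arm or the gripper's body presses on something with over 40 N, if the wrist force passes 120 N, or if a joint passes its speed limit or range.

### The arm

A 7-joint arm with a two-finger parallel gripper is mounted at the origin on a cart in front of the work surface, level with it; the furniture and walls round the work are solid. World frame = base frame: x ahead of the robot, y to its left, z up, the work surface at z = 0. Lengths are in mm, angles in rad, forces in N, time in s.
With the tool pointing down it reaches from about 425 to 925 mm from the base axis. Payload 6.8 kg.
Tool frame: the origin (TCP) lies at the centre of the arm's flange, where the gripper is bolted on; the fingertips stand 173 mm ahead of it and the grasp point (between the pads) lies env.grip_depth ahead of it (env.grip_depth is the distance from the TCP to the grasp point, in mm); z points along the fingers, y is the direction in which the jaws open and shut (so a half turn about z gives the same grasp; the last joint's range is limited). The gripper opens to 85 mm and grips with 20 to 120 N. Pads are 22 mm wide; open, the fingers measure 114 mm over their backs; the gripper's body (76 mm by 85 mm) begins 54 mm behind the grasp point. The pads swing forward as they close: fully open they stand 13 mm farther back than shut.
Start: joints at [1.184, 0.477, 0.022, 1.555, -0.011, 1.109, -0.083], TCP at [185.767, -648.948, 404.708] pointing down, gripper open.
Joint ranges: [-2.96, 2.96], [-0.34, 2.1], [-1.41, 1.46], [0.24, 2.44], [-1.37, 4.51], [0.17, 1.92], [-2.96, 2.96]. Speed limits (rad/s): [2.39, 2.39, 3.14, 3.14, 3.14, 3.14, 3.14].

### API

Orientations are given as a rotation vector (axis times angle).
In Python, from bench import env gives the robot as it stands. The module is installed in compiled form; this text tells all that it offers.
- The arm moves only by the shell command python3 -m inch 'ROWS' [FORCE]. ROWS is JSON, a list of rows, each an object of numbers: "tx", "ty", "tz": the shift along the tool's x, y, z in mm; "turn": the turn about the tool's z in degrees; "grip": the closure, from 0 (fully open) to 1 (shut). A call has 1 to 8 rows; each row is the pose to reach, as a shift and turn from the pose commanded when the call began, along the tool's axes at that moment; what a row does not reach only later rows make up. A row lasts 1/12 s, in which the tool goes at most 41.7 mm and 7.16 degrees, less where a joint would pass 70% of its speed; a pose out of reach is approached as far as the arm can. A call with a gripper value outside its range is refused whole. The fingers move at their own pace and stop on an object; FORCE is the grip in N (left out, the last holds). Time passes only in rows, so rows that repeat a pose let the fingers close. It gives the time, the measured TCP pose, the force and the opening at its end, in the units of the state.
- env.get_obs(): the state, without advancing time (a new reading comes with each control period).
- env.capture(name): name is "scene" or "top"; returns the picture (420x560x3 uint8, red, green, blue); there is no depth.
- env.get_calibration(name): a dict with "intrinsics" (3x3 intrinsics, pixels), "k1" (the pictures are not rectified: a ray, as slopes to the right and down, at radius r is drawn at 1 + k1 r^2 times it, then the intrinsics apply), "position" and "orientation" of the camera in the world. Camera axes: x right, y up, looking along -z (the intrinsics and any distortion apply to the point x, -y, -z); pixel columns grow to the right and rows downward; lengths in mm; the calibration is good to about 2 mm. A picture is of the moment at which its call begins. get_calibration takes no time and is no camera call.
- env.hand_in(): hands the job in, once; it reports no verdict.
Trained networks look in the newest picture that a camera, given by its name, has taken for a name from the list of things; names that differ only in an ending like _2 or _b are one class to them, and where a whole thing is asked for, a point or a joint stands for the part that bears it (a point fixed in the world has none). Each returns a list of dicts, best first, with "score" (0 to 1); they miss things now and then, are a little off and sometimes report something else, mostly with a low value. They report only what shows in the picture. A call takes as long as a camera call.
- env.spot_in(camera, label): "box" ([centre column, centre row, width, height] in pixels, round what is visible of it).
The state is a dict: "time": time; "joints": joint angles; "qd": joint speeds; "effort": joint torques, N m; "ee_pos": TCP position; "tcp_rot": TCP orientation; "ft_force": force on the tool from outside, world axes, zero at the start; "wrist_torque": the same for the moment, N m; "gripper_width": finger opening in mm.
Only numpy, scipy, OpenCV 4.12 (cv2) and the standard library are available. Lean on these libraries where they do the work, as an engineer would, in place of code of your own. Each camera call takes 0.05 s, during which the arm holds its last target.

## Working session

There is one attempt and no reset: what is moved stays moved. The work goes in short steps, Python scripts to look and compute and a shell command to move; the robot and the scene stay as the last step left them, time stands still between calls to the robot, and variables do not carry over. Pictures are saved under pics/ and viewed, and the job is handed in when it is done.

```bash
mkdir -p pics
python3 - <<'E'
from bench import env
import cv2, numpy as np
np.set_printoptions(precision=4,suppress=True)
o=env.get_obs(); print(o, env.grip_depth)
for n in("scene","top"):
    im=env.capture(n); cv2.imwrite(f"pics/{n}0.png",im[:,:,::-1]); print(n,env.get_calibration(n))
    for l in("photometer","tab_center","click_strip","read_key_top","vial_1","vial_4","dropper_bottle"):
        print(l,[(np.round(d['box'],1).tolist(),round(d['score'],2)) for d in env.spot_in(n,l)[:3]])
E
```

```text
{'time': 0.0, 'joints': array([ 1.1839,  0.4778,  0.0223,  1.5564, -0.0115,  1.1093, -0.0831]), 'qd': array([ 0.0005,  0.0004, -0.0008,  0.0029,  0.0006, -0.001 ,  0.001 ]), 'effort': array([ -0.0003, -59.6452,   1.608 , -28.1199,   0.0126,   0.0093,
        -0.    ]), 'ee_pos': array([ 185.6576, -648.6818,  403.739 ]), 'tcp_rot': array([-3.1094, -0.4363,  0.0006]), 'ft_force': array([-1.2181,  0.525 , -0.6864]), 'wrist_torque': array([-0.0039,  0.0189, -0.0392]), 'gripper_width': 85.39426481997592} 154.70000000000002
scene {'intrinsics': array([[440.6703,   0.    , 283.9252],
       [  0.    , 440.6703, 211.823 ],
       [  0.    ,   0.    ,   1.    ]]), 'k1': 0.04337012712987217, 'position': array([183.6336, 634.7893, 580.3038]), 'orientation': array([ 0.3439, -1.2151, -2.3867])}
photometer [([270.8, 225.1, 115.1, 100.1], 0.82), ([303.9, 176.9, 7.3, 14.8], 0.4)]
tab_center [([251.9, 210.2, 25.4, 20.7], 0.57)]
click_strip [([267.0, 211.4, 44.0, 39.5], 0.77)]
read_key_top [([310.4, 188.9, 11.4, 12.7], 0.4)]
vial_1 [([234.5, 276.5, 15.8, 25.8], 0.5), ([304.2, 177.2, 5.1, 14.5], 0.45)]
[... 178 characters left out ...]
283.3059],
       [  0.    , 480.1183, 216.9974],
       [  0.    ,   0.    ,   1.    ]]), 'k1': -0.041589413921170805, 'position': array([ 316.2449,   27.2452, 1146.3872]), 'orientation': array([ 0.1477, -0.1645, -1.5424])}
photometer [([287.8, 207.2, 108.9, 72.3], 0.76)]
tab_center [([266.5, 191.9, 13.0, 19.9], 0.59)]
click_strip [([284.1, 200.8, 52.7, 18.5], 0.6)]
read_key_top [([325.9, 220.1, 7.3, 11.9], 0.69)]
vial_1 [([322.4, 221.1, 13.8, 14.5], 0.68), ([359.5, 199.3, 8.6, 13.0], 0.61), ([211.7, 213.5, 11.7, 14.6], 0.44)]
vial_4 [([322.4, 221.1, 13.8, 14.5], 0.68), ([359.5, 199.3, 8.6, 13.0], 0.61), ([211.7, 213.5, 11.7, 14.6], 0.44)]
dropper_bottle [([211.0, 189.2, 13.2, 19.3], 0.65)]
```

Run:
```python
import cv2
a=cv2.imread("pics/top0.png"); cv2.imwrite("pics/top0c.png",cv2.resize(a[140:270,190:380],None,fx=4,fy=4,interpolation=cv2.INTER_CUBIC))
a=cv2.imread("pics/scene0.png"); cv2.imwrite("pics/scene0c.png",cv2.resize(a[150:300,180:360],None,fx=4,fy=4,interpolation=cv2.INTER_CUBIC))
```

```text
(no output)
```

View pics/top0c.png

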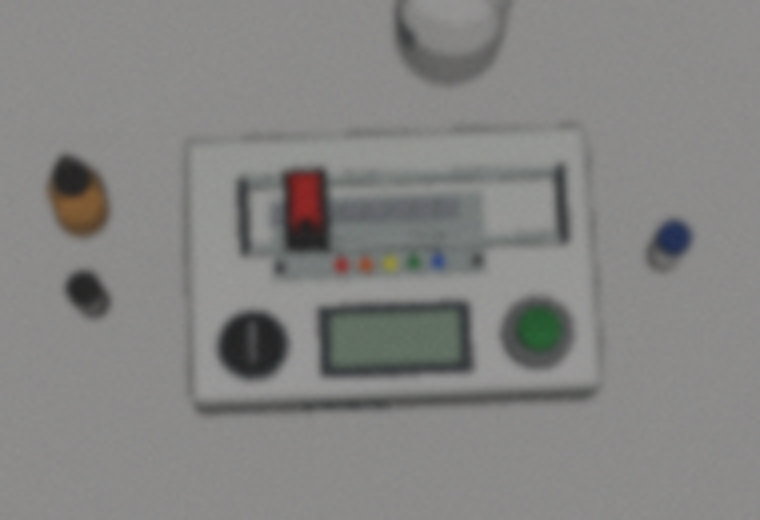

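View pics/scene0c.png

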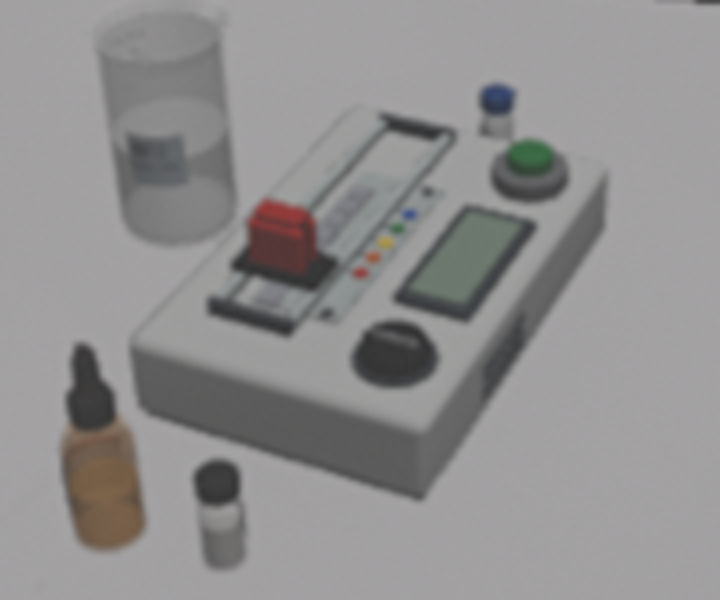

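View pics/scene0.png

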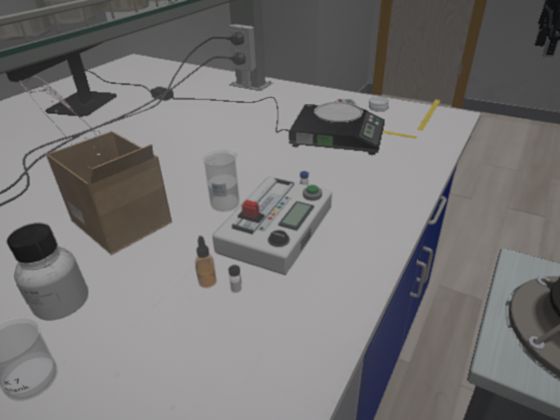

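```bash
cat > h.py <<'E'
from bench import env
import cv2, numpy as np
from scipy.spatial.transform import Rotation as R
from scipy.optimize import least_squares
np.set_printoptions(precision=2,suppress=True)
C={n:env.get_calibration(n) for n in("scene","top")}
def proj(n,P):
    c=C[n]; p=R.from_rotvec(c["orientation"]).inv().apply(np.atleast_2d(P)-c["position"])
    x=p[:,0]/-p[:,2]; y=-p[:,1]/-p[:,2]; f=1+c["k1"]*(x*x+y*y); K=c["intrinsics"]
    return np.c_[K[0,0]*x*f+K[0,2],K[1,1]*y*f+K[1,2]]
def hit(n,uv,z):
    g=least_squares(lambda q:(proj(n,[q[0],q[1],z])[0]-uv),[600,-50]); return g.x
def L2W(q,P):
    P=np.atleast_2d(P).astype(float); c,s=np.cos(q[2]),np.sin(q[2])
    return np.c_[q[0]+c*P[:,0]-s*P[:,1],q[1]+s*P[:,0]+c*P[:,1],P[:,2]]
E
cat > fit.py <<'E'
from h import *
t=lambda n,u,v:np.array([u,v])/4+((190,140) if n=="top" else (180,150))
F=[("top",540,329,(-47,-82,76)),("top",253,343,(-47,82,70)),("top",395,339,(-47,0,62)),("top",188,140,(80,120,55)),("top",583,128,(80,-120,55)),
("scene",530,156,(-47,-82,76)),("scene",398,338,(-47,82,70)),("scene",465,262,(-47,0,62)),("scene",425,432,(-80,120,55)),("scene",132,343,(80,120,55)),("scene",608,172,(-80,-120,55))]
D={"top":[(342,265),(366,265),(390,263),(414,261),(438,260)],"scene":[(360,273),(373,257),(386,243),(398,229),(410,215)]}
def res(q,split=False):
    r=[proj(n,L2W(q,[P]))[0]-t(n,u,v) for n,u,v,P in F]
    for n in D:
        for i,(u,v) in enumerate(D[n]): r.append(proj(n,L2W(q,[(q[4],q[3]+28-14*i,56)]))[0]-t(n,u,v))
    # tab cap: top centre
    r.append(proj("top",L2W(q,[(30,q[5],99)]))[0]-t("top",307,187))
    r.append(proj("scene",L2W(q,[(30,q[5],99)]))[0]-t("scene",283,214))
    return np.array(r) if split else np.ravel(r)
g=least_squares(res,[600,-50,0,0,0,40],loss="soft_l1")
print(g.x); print(res(g.x,True))
q=g.x
for n,P in dict(key=(-47,-82,76),tab=(30,q[5],83),stop3=(30,q[3],83)).items(): print(n,L2W(q,[P])[0])
print("yaw deg",np.degrees(q[2]))
print("vial1 top",hit("top",np.array([674,237])/4+(190,140),52),"vial4",hit("top",np.array([84,286])/4+(190,140),52),"bottle",hit("top",np.array([70,172])/4+(190,140),107))
np.save("q.npy",q)
E
python3 fit.py
```

```text
[564.22   8.73   0.07  -0.58  -0.33  47.1 ]
[[-0.36  0.04]
 [-0.66 -0.02]
 [-0.28  0.14]
 [-1.87 -0.37]
 [ 0.72 -1.29]
 [ 0.34 -0.98]
 [-0.44  0.16]
 [ 0.84 -1.22]
 [ 0.4   0.15]
 [-2.21 -0.31]
 [ 1.38 -2.26]
 [ 0.22 -0.11]
 [ 0.23 -0.35]
 [ 0.23 -0.09]
 [ 0.24  0.17]
 [ 0.24  0.17]
 [ 0.18  0.35]
 [ 0.06  0.56]
 [-0.14  0.37]
 [-0.16  0.25]
 [-0.24  0.22]
 [-0.37  2.4 ]
 [-0.06 -0.95]]
key [522.7  -76.18  76.  ]
tab [591.07  57.7   83.  ]
stop3 [594.19  10.11  83.  ]
yaw deg 3.7580374177101725
vial1 top [ 584.36 -157.98] vial4 [546.55 186.44] bottle [599.97 189.65]
```

```bash
cat > go.py <<'E'
from h import *
import sys
q=np.load("q.npy"); o=env.get_obs(); rm=R.from_rotvec(o["tcp_rot"])
def loc():
    p=o["ee_pos"]; c,s=np.cos(q[2]),np.sin(q[2]); d=p[:2]-q[:2]
    return np.array([c*d[0]+s*d[1],-s*d[0]+c*d[1],p[2]])
print("t",round(o["time"],2),"local tcp",loc(),"F",o["ft_force"],"w",o["gripper_width"],"tilt",rm.as_matrix()[:,2])
x=rm.as_matrix()[:,0]; print("turn needed",np.degrees(np.arctan2(x[1],x[0])-q[2]))
if len(sys.argv)>3:
    tgt=L2W(q,[[float(a) for a in sys.argv[1:4]]])[0]; print("shift tool",rm.inv().apply(tgt-o["ee_pos"]))
E
python3 go.py 30 85 315
```

```text
t 0.8 local tcp [-420.76 -631.44  404.74] F [ 0.35 -0.09  0.22] w 85.22098427770648 tilt [-0. -0. -1.]
turn needed 12.213873397744141
shift tool [ 592.13 -604.86   89.73]
```

```bash
python3 -m inch '[{"tx":10,"ty":-10,"turn":3,"grip":1},{"tx":35,"ty":-36,"turn":6,"grip":1},{"tx":62,"ty":-63,"turn":9,"grip":1},{"tx":89,"ty":-91,"turn":12.2,"grip":1},{"tx":116,"ty":-118,"turn":12.2,"grip":1},{"tx":143,"ty":-146,"turn":12.2,"grip":1},{"tx":170,"ty":-174,"turn":12.2,"grip":1},{"tx":197,"ty":-201,"turn":12.2,"grip":1}]' 20; python3 go.py 30 85 315
```

```text
t 0.8 local tcp [-420.76 -631.44  404.74] F [ 0.35 -0.09  0.22] w 85.22098427770648 tilt [-0. -0. -1.]
turn needed 12.213873397744141
shift tool [ 592.13 -604.86   89.73]schema error: expected keys tx, ty, tz, turn, grip
```

All keys are needed in every row.

```bash
python3 -m inch '[{"tx":10,"ty":-10,"tz":0,"turn":3,"grip":1},{"tx":35,"ty":-36,"tz":0,"turn":6,"grip":1},{"tx":62,"ty":-63,"tz":0,"turn":9,"grip":1},{"tx":89,"ty":-91,"tz":0,"turn":12.2,"grip":1},{"tx":116,"ty":-118,"tz":0,"turn":12.2,"grip":1},{"tx":143,"ty":-146,"tz":0,"turn":12.2,"grip":1},{"tx":170,"ty":-174,"tz":0,"turn":12.2,"grip":1},{"tx":197,"ty":-201,"tz":0,"turn":12.2,"grip":1}]' 20; python3 go.py 30 85 315
```

```text
time: 1.47
ee_pos: [320.4, -399.6, 405.0]
tcp_rot: [3.139, 0.103, 0.001]
ft_force: [0.6, -0.3, -0.4]
gripper_width: 0.0
t 1.47 local tcp [-270.1  -391.48  404.96] F [ 0.64 -0.32 -0.45] w 0.032557126582992396 tilt [ 0. -0. -1.]
turn needed 0.015062955717322524
shift tool [ 300.19 -476.44   89.82]
```

```bash
python3 -m inch '[{"tx":19,"ty":-30,"tz":0,"turn":0,"grip":1},{"tx":38,"ty":-60,"tz":0,"turn":0,"grip":1},{"tx":57,"ty":-90,"tz":0,"turn":0,"grip":1},{"tx":76,"ty":-120,"tz":0,"turn":0,"grip":1},{"tx":95,"ty":-150,"tz":0,"turn":0,"grip":1},{"tx":114,"ty":-180,"tz":0,"turn":0,"grip":1},{"tx":133,"ty":-210,"tz":0,"turn":0,"grip":1},{"tx":150,"ty":-238,"tz":0,"turn":0,"grip":1}]' ; python3 go.py 30 85 315
```

```text
time: 2.13
ee_pos: [454.6, -152.2, 405.1]
tcp_rot: [3.14, 0.104, 0.002]
ft_force: [-0.0, 0.2, -0.4]
gripper_width: -0.1
t 2.13 local tcp [-119.94 -153.36  405.13] F [-0.04  0.21 -0.36] w -0.06529618008390628 tilt [ 0. -0. -1.]
turn needed 0.04653216676009481
shift tool [ 150.05 -238.26   90.22]
```

```bash
python3 -m inch '[{"tx":19,"ty":-30,"tz":0,"turn":0,"grip":1},{"tx":38,"ty":-60,"tz":0,"turn":0,"grip":1},{"tx":57,"ty":-90,"tz":0,"turn":0,"grip":1},{"tx":76,"ty":-120,"tz":0,"turn":0,"grip":1},{"tx":95,"ty":-150,"tz":0,"turn":0,"grip":1},{"tx":114,"ty":-180,"tz":0,"turn":0,"grip":1},{"tx":125,"ty":-200,"tz":0,"turn":0,"grip":1},{"tx":130,"ty":-210,"tz":0,"turn":0,"grip":1}]' ; python3 go.py 30 85 315
```

```text
time: 2.8
ee_pos: [570.6, 67.8, 404.9]
tcp_rot: [-3.138, -0.11, -0.001]
ft_force: [0.3, 0.1, 0.5]
gripper_width: 0.4
t 2.8 local tcp [ 10.23  58.48 404.86] F [0.29 0.08 0.51] w 0.38370105160228635 tilt [ 0.  0. -1.]
turn needed 0.26371469454243013
shift tool [ 19.8  -26.25  89.93]
```

```bash
python3 -m inch '[{"tx":7,"ty":-10,"tz":15,"turn":0,"grip":1},{"tx":14,"ty":-18,"tz":40,"turn":0,"grip":1},{"tx":20,"ty":-26,"tz":65,"turn":0,"grip":1},{"tx":20,"ty":-26,"tz":85,"turn":0,"grip":1},{"tx":20,"ty":-26,"tz":90,"turn":0,"grip":1},{"tx":20,"ty":-26,"tz":90,"turn":0,"grip":1}]'
cat > look.py <<'E'
from h import *
import sys
k=sys.argv[1]
for n,(r0,r1,c0,c1) in dict(top=(150,260,200,350),scene=(120,270,180,360)).items():
    im=env.capture(n)[:,:,::-1]; cv2.imwrite(f"pics/{n}{k}.png",im); 
    c=cv2.resize(im[r0:r1,c0:c1],(600,int(600*(r1-r0)/(c1-c0))),interpolation=cv2.INTER_CUBIC); cv2.imwrite(f"pics/{n}{k}c.png",c)
a=cv2.imread(f"pics/top{k}c.png");b=cv2.imread(f"pics/scene{k}c.png")
h=max(a.shape[0],b.shape[0])
f=lambda i:cv2.copyMakeBorder(i,0,h-i.shape[0],0,0,cv2.BORDER_CONSTANT)
cv2.imwrite(f"pics/both{k}.png",cv2.resize(np.hstack([f(a),f(b)]),(800,int(800*h/1200))))
E
python3 look.py 1; python3 go.py 30 85 250
```

```text
time: 3.3
ee_pos: [587.3, 90.0, 313.2]
tcp_rot: [3.139, 0.102, -0.006]
ft_force: [-0.7, 0.1, 0.9]
gripper_width: -0.3
t 3.4 local tcp [ 29.38  79.9  315.74] F [1.23 0.75 0.8 ] w -0.1564574523685428 tilt [ 0. -0. -1.]
turn needed -0.054950623521904135
shift tool [ 0.55 -5.13 65.74]
```

View pics/both1.png

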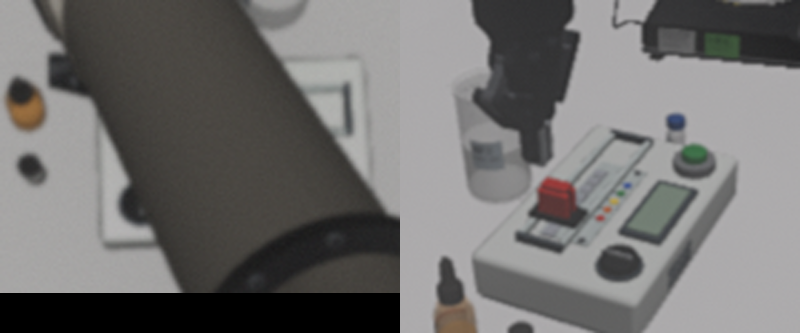

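```bash
python3 -m inch '[{"tx":0,"ty":-4,"tz":0,"turn":0,"grip":1},{"tx":0,"ty":-5,"tz":0,"turn":0,"grip":1},{"tx":0,"ty":-5,"tz":0,"turn":0,"grip":1}]'; python3 go.py 30 85 250;python3 - <<'E'
from h import *
q=np.load("q.npy")
o=env.get_obs(); p=o["ee_pos"]
for d in(173,): print(proj("scene",p-[0,0,d]), (proj("scene",p-[0,0,d])-[180,120])*600/180*8/12+[400,0])
E
```

```text
time: 3.65
ee_pos: [587.9, 96.7, 316.0]
tcp_rot: [-3.139, -0.104, -0.003]
ft_force: [-0.1, -0.1, -0.6]
gripper_width: 0.1
t 3.65 local tcp [ 29.39  86.27 316.02] F [-0.11 -0.06 -0.58] w 0.06897650342302776 tilt [ 0.  0. -1.]
turn needed 0.04066995389340282
shift tool [ 0.46  1.3  66.02]
[[238.9  193.82]] [[530.9  164.05]]
```

```bash
python3 -m inch '[{"tx":0,"ty":0,"tz":15,"turn":0,"grip":1},{"tx":0,"ty":0,"tz":35,"turn":0,"grip":1},{"tx":0,"ty":0,"tz":52,"turn":0,"grip":1},{"tx":0,"ty":0,"tz":62,"turn":0,"grip":1},{"tx":0,"ty":0,"tz":66,"turn":0,"grip":1},{"tx":0,"ty":0,"tz":66,"turn":0,"grip":1}]'; python3 look.py 2; python3 go.py 30 80 250
```

```text
time: 4.15
ee_pos: [587.5, 96.2, 248.2]
tcp_rot: [3.14, 0.103, -0.002]
ft_force: [-0.1, 0.0, 0.3]
gripper_width: 0.0
t 4.25 local tcp [ 29.57  85.9  249.53] F [ 0.57 -0.21  0.21] w -0.04831172655408068 tilt [ 0.  0. -1.]
turn needed 0.016732898179857816
shift tool [ 0.43  5.9  -0.47]
```

View pics/scene2c.png

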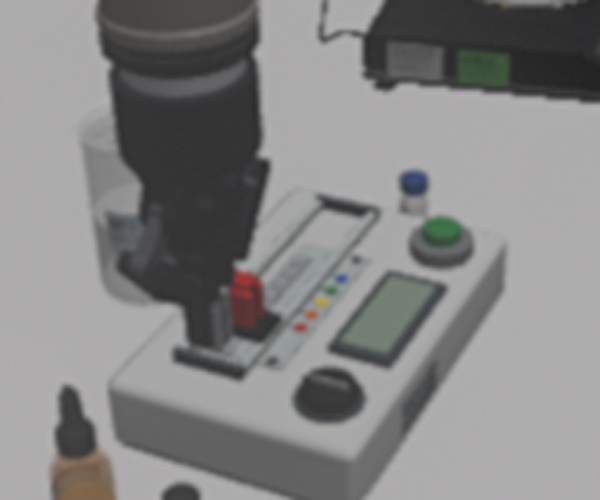

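```bash
python3 -m inch '[{"tx":0,"ty":3,"tz":0,"turn":0,"grip":1},{"tx":0,"ty":6,"tz":0,"turn":0,"grip":1},{"tx":0,"ty":9,"tz":0,"turn":0,"grip":1},{"tx":0,"ty":12,"tz":0,"turn":0,"grip":1},{"tx":0,"ty":14,"tz":0,"turn":0,"grip":1},{"tx":0,"ty":16,"tz":0,"turn":0,"grip":1},{"tx":0,"ty":16,"tz":0,"turn":0,"grip":1}]'; python3 go.py; python3 -m inch '[{"tx":0,"ty":1,"tz":0,"turn":0,"grip":1},{"tx":0,"ty":2,"tz":0,"turn":0,"grip":1},{"tx":0,"ty":3,"tz":0,"turn":0,"grip":1},{"tx":0,"ty":3,"tz":0,"turn":0,"grip":1}]'; python3 look.py 3;  python3 go.py
```

```text
time: 4.83
ee_pos: [588.8, 79.9, 248.9]
tcp_rot: [-3.14, -0.103, -0.0]
ft_force: [0.5, 0.5, -0.1]
gripper_width: 0.3
t 4.83 local tcp [ 29.22  69.42 248.85] F [ 0.54  0.51 -0.06] w 0.2832499667899765 tilt [ 0.  0. -1.]
turn needed -0.007624558265228069
time: 5.17
ee_pos: [589.0, 77.3, 248.8]
tcp_rot: [-3.14, -0.104, -0.0]
ft_force: [-0.6, 0.9, 0.7]
gripper_width: 0.0
t 5.27 local tcp [ 29.19  66.79 248.77] F [0.62 1.24 1.03] w 0.03799000680377208 tilt [ 0.  0. -1.]
turn needed 0.01834775365739716
```

View pics/scene3c.png

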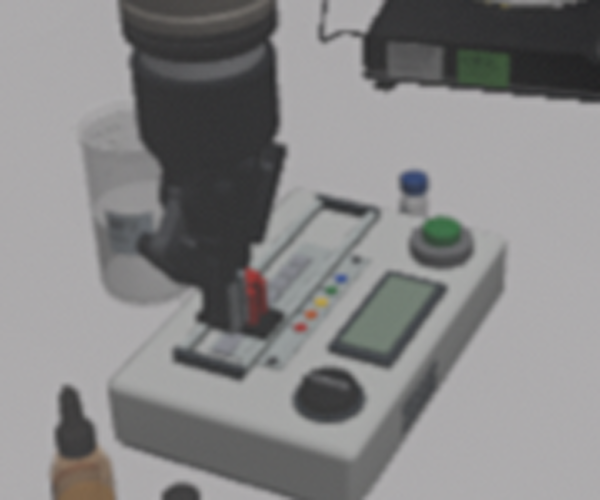

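```bash
for i in 1 ; do python3 -m inch '[{"tx":0,"ty":1,"tz":0,"turn":0,"grip":1},{"tx":0,"ty":2,"tz":0,"turn":0,"grip":1},{"tx":0,"ty":2,"tz":0,"turn":0,"grip":1}]'|grep force;done;  python3 go.py;python3 -m inch '[{"tx":0,"ty":1,"tz":0,"turn":0,"grip":1},{"tx":0,"ty":2,"tz":0,"turn":0,"grip":1},{"tx":0,"ty":2,"tz":0,"turn":0,"grip":1}]'|grep force;  python3 go.py;python3 -m inch '[{"tx":0,"ty":1,"tz":0,"turn":0,"grip":1},{"tx":0,"ty":2,"tz":0,"turn":0,"grip":1},{"tx":0,"ty":2,"tz":0,"turn":0,"grip":1}]'|grep force;  python3 go.py
```

```text
ft_force: [-0.1, 1.8, 0.6]
t 5.52 local tcp [ 29.17  64.86 248.77] F [-0.05  1.79  0.58] w 0.14071805287765107 tilt [ 0.  0. -1.]
turn needed 0.018556146141150504
ft_force: [0.1, 4.8, 1.0]
t 5.77 local tcp [ 29.14  63.7  248.79] F [0.15 4.84 1.03] w 0.27159036807137127 tilt [ 0.  0. -1.]
turn needed 0.06273979746346707
ft_force: [-1.2, 4.9, 0.8]
t 6.02 local tcp [ 29.14  61.79 248.79] F [-1.15  4.94  0.82] w 0.06008123899783157 tilt [ 0.  0. -1.]
turn needed 0.07415864483569641
```

```bash
python3 -m inch '[{"tx":0,"ty":0.7,"tz":0,"turn":0,"grip":1},{"tx":0,"ty":1,"tz":0,"turn":0,"grip":1},{"tx":0,"ty":1,"tz":0,"turn":0,"grip":1}]'|grep force;  python3 go.py;python3 -m inch '[{"tx":0,"ty":0.7,"tz":0,"turn":0,"grip":1},{"tx":0,"ty":1,"tz":0,"turn":0,"grip":1},{"tx":0,"ty":1,"tz":0,"turn":0,"grip":1}]'|grep force;  python3 go.py;python3 -m inch '[{"tx":0,"ty":0.7,"tz":0,"turn":0,"grip":1},{"tx":0,"ty":1,"tz":0,"turn":0,"grip":1},{"tx":0,"ty":1,"tz":0,"turn":0,"grip":1}]'|grep force;  python3 go.py; python3 look.py 4
```

```text
ft_force: [0.6, 2.9, 1.1]
t 6.27 local tcp [ 29.18  59.91 248.77] F [0.64 2.91 1.13] w -0.35151133406726237 tilt [ 0.  0. -1.]
turn needed 0.030304018285268366
ft_force: [1.0, 1.1, 1.5]
t 6.52 local tcp [ 29.2   57.88 248.66] F [1.01 1.07 1.46] w -0.0951090402049947 tilt [ 0. -0. -1.]
turn needed -0.03155019748330657
ft_force: [-0.1, -0.1, -0.3]
t 6.77 local tcp [ 29.08  56.95 248.51] F [-0.07 -0.12 -0.33] w -0.300014479933769 tilt [-0. -0. -1.]
turn needed -0.03219088063910537
```

View pics/scene4c.png

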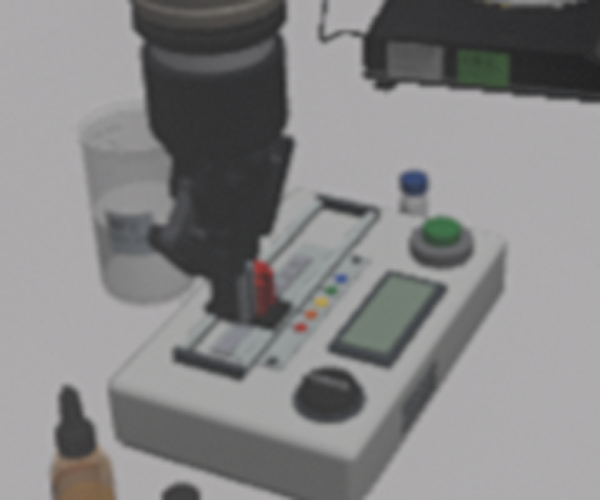

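Run:
```python
from h import *
q=np.load("q.npy")
ims=[cv2.imread(f"pics/scene{k}.png")[120:270,180:360] for k in(0,3,4)]
cv2.imwrite("pics/cmp4.png",np.hstack([cv2.resize(i[55:110,40:120],(260,179),interpolation=cv2.INTER_CUBIC) for i in ims]))
# predicted cap-top & right lower corner pixel for tab y
for y in(57,47,41,34,27.4,13.4,-.6): print(y,(proj("scene",L2W(q,[(15,y-9,94),(15,y-13,69)]))-[220,175])*3.25)
```

```text
57 [[121.75 103.  ]
 [127.24 133.34]]
47 [[129.65  94.19]
 [134.93 124.46]]
41 [[134.33  88.98]
 [139.49 119.2 ]]
34 [[139.72  82.96]
 [144.75 113.13]]
27.4 [[144.75  77.36]
 [149.65 107.47]]
13.4 [[155.23  65.66]
 [159.87  95.66]]
-0.6 [[165.47  54.24]
 [169.87  84.12]]
```

View pics/cmp4.png

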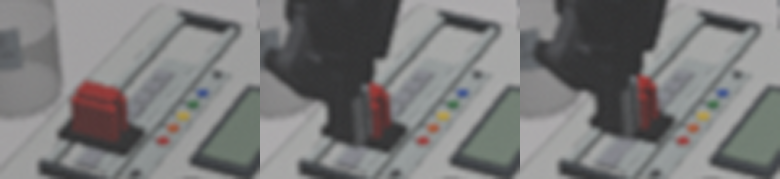

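```bash
cat > red.py <<'E'
from h import *
import sys
q=np.load("q.npy")
def edge(im):
    b,g,r=[im[:,:,i].astype(float) for i in range(3)]
    w=np.clip((r-np.maximum(g,b))/ (r+1),0,1)[185:225,220:300]
    w=cv2.resize(w,None,fx=8,fy=8,interpolation=cv2.INTER_CUBIC)
    m=(w>0.3).astype(np.uint8); n,l,s,c=cv2.connectedComponentsWithStats(m); k=1+np.argmax(s[1:,4])
    x,y,W,H,A=s[k]; return 220+(x+W)/8, 185+y/8, A/64
for k in sys.argv[1:]:
    im=cv2.imread(f"pics/scene{k}.png"); print(k,edge(im))
for y in(57,47,41,34,27.4,20,13.4,6,-.6): print(y,proj("scene",L2W(q,[(15,y-9,80),(30,y-9,99)])).ravel())
E
python3 red.py 0 1 2 3 4; python3 look.py 5; python3 go.py; python3 red.py 5|head -1
```

```text
0 (np.float64(259.125), np.float64(200.125), np.float64(228.859375))
1 (np.float64(259.25), np.float64(200.125), np.float64(232.484375))
2 (np.float64(259.25), np.float64(201.125), np.float64(134.5))
3 (np.float64(260.0), np.float64(200.375), np.float64(74.234375))
4 (np.float64(262.625), np.float64(197.875), np.float64(68.875))
57 [257.87 212.58 250.47 202.79]
47 [260.28 209.85 252.95 200.12]
41 [261.7  208.23 254.42 198.54]
34 [263.34 206.36 256.11 196.72]
27.4 [264.87 204.62 257.69 195.02]
20 [266.57 202.69 259.45 193.13]
13.4 [268.07 200.99 260.99 191.47]
6 [269.72 199.11 262.7  189.63]
-0.6 [271.19 197.44 264.21 188.01]
t 6.97 local tcp [ 29.06  57.45 248.57] F [ 0.51 -0.44  0.35] w -0.18573490037813087 tilt [-0. -0. -1.]
turn needed -4.411670115791089e-05
5 (np.float64(262.625), np.float64(197.875), np.float64(69.921875))
```

```bash
python3 -m inch '[{"tx":0,"ty":0.5,"tz":0,"turn":0,"grip":1},{"tx":0,"ty":1,"tz":0,"turn":0,"grip":1},{"tx":0,"ty":1,"tz":0,"turn":0,"grip":1}]'|grep force;  python3 look.py 6; python3 go.py;python3 red.py 6|head -1
```

```text
ft_force: [0.6, 0.2, -0.3]
t 7.32 local tcp [ 29.16  56.72 248.7 ] F [ 0.17  0.03 -0.28] w -0.2235019005595665 tilt [ 0. -0. -1.]
turn needed 0.011245913677592097
6 (np.float64(262.75), np.float64(197.375), np.float64(77.484375))
```

```bash
python3 -m inch '[{"tx":0,"ty":0.5,"tz":0,"turn":0,"grip":1},{"tx":0,"ty":1,"tz":0,"turn":0,"grip":1},{"tx":0,"ty":1,"tz":0,"turn":0,"grip":1}]'|grep force;  python3 look.py 7; python3 go.py;python3 red.py 7|head -1
```

```text
ft_force: [0.4, -0.1, -1.3]
t 7.67 local tcp [ 29.15  55.68 248.7 ] F [0.63 0.1  0.02] w -0.11264247502029039 tilt [-0. -0. -1.]
turn needed 0.009017405224716434
7 (np.float64(263.75), np.float64(196.375), np.float64(86.484375))
```

```bash
python3 -m inch '[{"tx":0,"ty":0,"tz":0,"turn":0,"grip":1},{"tx":0,"ty":0,"tz":0,"turn":0,"grip":1},{"tx":0,"ty":0,"tz":0,"turn":0,"grip":1}]'|grep force;  python3 look.py 8; python3 go.py;python3 red.py 8|head -1
```

```text
ft_force: [0.2, 0.6, -0.4]
t 8.02 local tcp [ 29.16  55.77 248.72] F [ 0.76 -0.55  0.09] w -0.24469507708483176 tilt [ 0. -0. -1.]
turn needed 0.015831423031998134
8 (np.float64(263.625), np.float64(196.375), np.float64(87.171875))
```

View pics/scene8c.png

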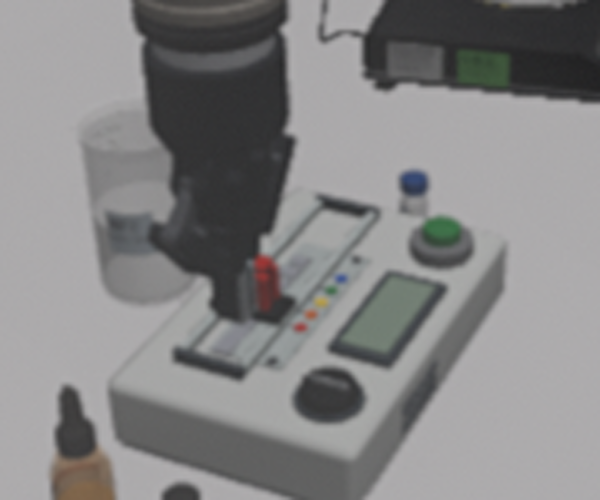

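First click: the tab is standing ahead of the finger and the force is zero. The next crests should come at TCP y of about 42 and 28.

```bash
python3 -m inch '[{"tx":0,"ty":2,"tz":0,"turn":0,"grip":1},{"tx":0,"ty":4,"tz":0,"turn":0,"grip":1},{"tx":0,"ty":6,"tz":0,"turn":0,"grip":1},{"tx":0,"ty":7.5,"tz":0,"turn":0,"grip":1},{"tx":0,"ty":9,"tz":0,"turn":0,"grip":1},{"tx":0,"ty":9,"tz":0,"turn":0,"grip":1}]'|grep force; python3 go.py; python3 -m inch '[{"tx":0,"ty":1,"tz":0,"turn":0,"grip":1},{"tx":0,"ty":2,"tz":0,"turn":0,"grip":1},{"tx":0,"ty":2,"tz":0,"turn":0,"grip":1}]'|grep force;  python3 look.py 9; python3 go.py;python3 red.py 9|head -1
```

```text
ft_force: [0.2, 4.9, -0.8]
t 8.52 local tcp [ 29.1   48.56 248.8 ] F [ 0.21  4.93 -0.76] w 0.24607517327622155 tilt [ 0.  0. -1.]
turn needed 0.10401789291621079
ft_force: [-0.6, 2.2, -0.0]
t 8.87 local tcp [ 29.15  44.93 248.74] F [-0.89  2.48  0.28] w 0.3429523887372079 tilt [ 0.  0. -1.]
turn needed 0.029329373525096344
9 (np.float64(265.0), np.float64(195.125), np.float64(67.59375))
```

```bash
python3 -m inch '[{"tx":0,"ty":0.6,"tz":0,"turn":0,"grip":1},{"tx":0,"ty":1,"tz":0,"turn":0,"grip":1},{"tx":0,"ty":1,"tz":0,"turn":0,"grip":1}]'|grep force;  python3 look.py 10; python3 go.py;python3 red.py 10|head -1
```

```text
ft_force: [-0.4, 0.2, 0.8]
t 9.22 local tcp [ 29.2   42.94 248.68] F [-0.06  0.53 -0.1 ] w 0.1637270276046327 tilt [ 0. -0. -1.]
turn needed -0.032892723059181936
10 (np.float64(265.625), np.float64(194.375), np.float64(68.15625))
```

```bash
python3 -m inch '[{"tx":0,"ty":0.6,"tz":0,"turn":0,"grip":1},{"tx":0,"ty":1,"tz":0,"turn":0,"grip":1},{"tx":0,"ty":1,"tz":0,"turn":0,"grip":1}]'|grep force;  python3 look.py 11; python3 go.py;python3 red.py 11|head -1
```

```text
ft_force: [0.0, 0.1, 0.4]
t 9.57 local tcp [ 29.16  42.62 248.7 ] F [ 0.54 -0.38  0.05] w -0.0801083908856155 tilt [ 0. -0. -1.]
turn needed 0.0036800159463029687
11 (np.float64(266.875), np.float64(193.0), np.float64(85.734375))
```

Second click, and both the edge and the area match stop 2. Next is the third.

```bash
python3 -m inch '[{"tx":0,"ty":2,"tz":0,"turn":0,"grip":1},{"tx":0,"ty":4,"tz":0,"turn":0,"grip":1},{"tx":0,"ty":6,"tz":0,"turn":0,"grip":1},{"tx":0,"ty":7.5,"tz":0,"turn":0,"grip":1},{"tx":0,"ty":9,"tz":0,"turn":0,"grip":1},{"tx":0,"ty":9,"tz":0,"turn":0,"grip":1}]'|grep force; python3 go.py; python3 -m inch '[{"tx":0,"ty":1,"tz":0,"turn":0,"grip":1},{"tx":0,"ty":2,"tz":0,"turn":0,"grip":1},{"tx":0,"ty":2,"tz":0,"turn":0,"grip":1}]'|grep force;  python3 look.py 12; python3 go.py;python3 red.py 12|head -1
```

```text
ft_force: [-0.2, 5.3, -0.9]
t 10.07 local tcp [ 29.09  35.57 248.78] F [-0.24  5.27 -0.91] w 0.12054898356377264 tilt [ 0.  0. -1.]
turn needed 0.10453173628424223
ft_force: [0.3, 4.5, -1.0]
t 10.42 local tcp [ 29.11  32.92 248.74] F [-0.74  5.23 -0.69] w 0.16386882422335997 tilt [ 0.  0. -1.]
turn needed 0.08599284398079654
12 (np.float64(267.75), np.float64(192.125), np.float64(66.46875))
```

```bash
python3 -m inch '[{"tx":0,"ty":0.6,"tz":0,"turn":0,"grip":1},{"tx":0,"ty":1,"tz":0,"turn":0,"grip":1},{"tx":0,"ty":1,"tz":0,"turn":0,"grip":1}]'|grep force;  python3 look.py 13; python3 go.py;python3 red.py 13|head -1
```

```text
ft_force: [-0.3, 1.8, -0.4]
t 10.77 local tcp [ 29.2   29.82 248.7 ] F [-0.74  0.95  0.41] w -0.044620813695249735 tilt [ 0. -0. -1.]
turn needed -0.0424731808112572
13 (np.float64(268.625), np.float64(191.0), np.float64(66.71875))
```

```bash
python3 -m inch '[{"tx":0,"ty":0.5,"tz":0,"turn":0,"grip":1},{"tx":0,"ty":0.8,"tz":0,"turn":0,"grip":1},{"tx":0,"ty":0.8,"tz":0,"turn":0,"grip":1}]'|grep force;  python3 look.py 14; python3 go.py;python3 red.py 14|head -1
```

```text
ft_force: [0.6, -0.2, -0.6]
t 11.12 local tcp [ 29.18  29.51 248.7 ] F [-0.7  -0.29 -0.2 ] w -0.04799330387716465 tilt [ 0. -0. -1.]
turn needed -0.010394373335049863
14 (np.float64(268.875), np.float64(191.0), np.float64(67.59375))
```

```bash
python3 -m inch '[{"tx":0,"ty":0.3,"tz":0,"turn":0,"grip":1},{"tx":0,"ty":0.6,"tz":0,"turn":0,"grip":1},{"tx":0,"ty":0.6,"tz":0,"turn":0,"grip":1}]'|grep force;  python3 look.py 15; python3 go.py;python3 red.py 15|head -1
```

```text
ft_force: [-0.1, 0.4, 0.2]
t 11.47 local tcp [ 29.16  29.28 248.68] F [-1.42  0.26 -0.98] w 0.03052818888908653 tilt [-0. -0. -1.]
turn needed 0.01001663990273775
15 (np.float64(268.875), np.float64(191.0), np.float64(67.234375))
```

```bash
python3 -m inch '[{"tx":0,"ty":0.4,"tz":0,"turn":0,"grip":1},{"tx":0,"ty":0.7,"tz":0,"turn":0,"grip":1},{"tx":0,"ty":0.7,"tz":0,"turn":0,"grip":1}]'|grep force;  python3 look.py 16; python3 go.py;python3 red.py 16|head -1
```

```text
ft_force: [-0.0, 0.4, 0.4]
t 11.82 local tcp [ 29.16  28.59 248.69] F [ 0.16  0.02 -0.7 ] w 0.18281823169718428 tilt [-0. -0. -1.]
turn needed 0.011827007061696012
16 (np.float64(268.875), np.float64(190.75), np.float64(66.578125))
```

```bash
python3 -m inch '[{"tx":0,"ty":0.4,"tz":0,"turn":0,"grip":1},{"tx":0,"ty":0.6,"tz":0,"turn":0,"grip":1},{"tx":0,"ty":0.6,"tz":0,"turn":0,"grip":1},{"tx":0,"ty":0.6,"tz":0,"turn":0,"grip":1}]'|grep force;  python3 look.py 17; python3 go.py;python3 red.py 17|head -1
```

```text
ft_force: [-0.4, -1.1, -0.4]
t 12.25 local tcp [ 29.16  28.03 248.71] F [ 0.28 -1.5  -0.78] w 0.04072799810334027 tilt [ 0. -0. -1.]
turn needed 0.01452439008449833
17 (np.float64(269.75), np.float64(189.375), np.float64(78.90625))
```

View pics/scene17c.png

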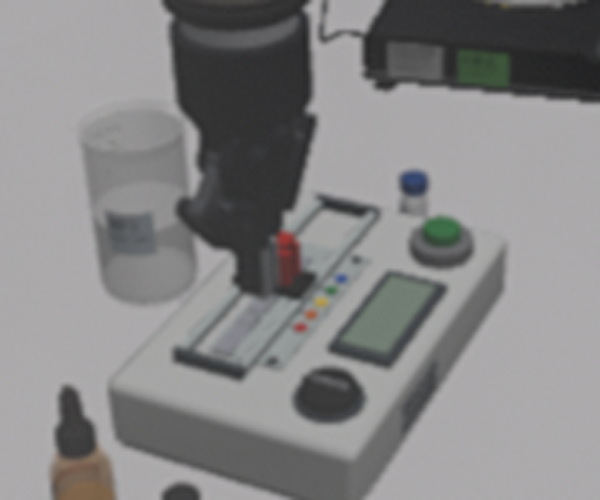

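Third click. I'll back off to the left and then check that it has seated.

```bash
python3 -m inch '[{"tx":0,"ty":-2,"tz":0,"turn":0,"grip":1},{"tx":0,"ty":-6,"tz":0,"turn":0,"grip":1},{"tx":0,"ty":-12,"tz":0,"turn":0,"grip":1},{"tx":0,"ty":-18,"tz":0,"turn":0,"grip":1},{"tx":0,"ty":-20,"tz":-5,"turn":0,"grip":1},{"tx":0,"ty":-20,"tz":-20,"turn":0,"grip":1},{"tx":0,"ty":-20,"tz":-40,"turn":0,"grip":1},{"tx":0,"ty":-20,"tz":-60,"turn":0,"grip":1}]'|grep force;  python3 look.py 18; python3 go.py -47 -82 300;python3 red.py 18|head -1
```

```text
ft_force: [-0.0, -0.4, 0.4]
t 13.02 local tcp [ 30.44  48.85 312.41] F [0.68 0.37 0.41] w -0.045721232442507226 tilt [ 0.01  0.   -1.  ]
turn needed 0.04351644453187971
shift tool [-77.62 130.8   11.85]
18 (np.float64(269.625), np.float64(188.25), np.float64(211.484375))
```

View pics/scene18c.png

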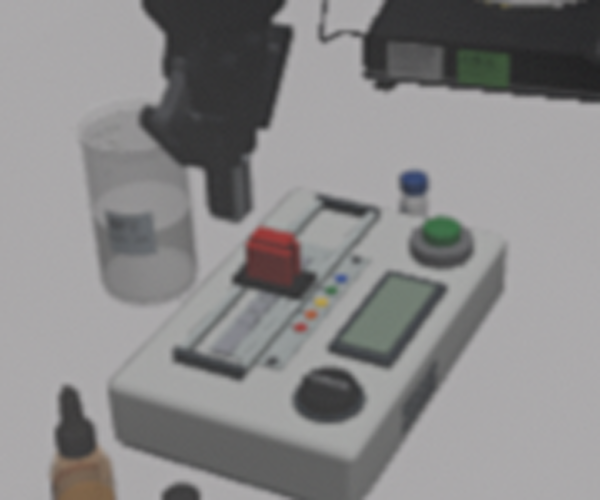

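```bash
python3 -m inch '[{"tx":-8,"ty":14,"tz":0,"turn":0,"grip":1},{"tx":-23,"ty":39,"tz":0,"turn":0,"grip":1},{"tx":-39,"ty":66,"tz":0,"turn":0,"grip":1},{"tx":-55,"ty":93,"tz":0,"turn":0,"grip":1},{"tx":-70,"ty":118,"tz":0,"turn":0,"grip":1},{"tx":-77,"ty":131,"tz":0,"turn":0,"grip":1},{"tx":-77,"ty":131,"tz":10,"turn":0,"grip":1},{"tx":-77,"ty":131,"tz":20,"turn":0,"grip":1}]'|grep force; python3 go.py -47 -82 265
```

```text
ft_force: [1.3, 0.1, 0.1]
t 13.68 local tcp [-48.54 -84.13 288.01] F [1.3  0.11 0.06] w -0.14634747481650776 tilt [ 0. -0. -1.]
turn needed -0.1312027130197613
shift tool [ 1.54 -2.15 23.01]
```

```bash
python3 -m inch '[{"tx":1,"ty":-2,"tz":5,"turn":0,"grip":1},{"tx":1,"ty":-2,"tz":15,"turn":0,"grip":1},{"tx":1,"ty":-2,"tz":23,"turn":0,"grip":1},{"tx":1,"ty":-2,"tz":23,"turn":0,"grip":1}]'|grep force;python3 look.py 19; python3 go.py -47 -82 249
```

```text
ft_force: [-0.4, 0.5, -0.1]
t 14.12 local tcp [-46.71 -80.34 265.07] F [0.19 0.49 1.12] w 0.019001529142909816 tilt [-0.  0. -1.]
turn needed 0.0825059729239391
shift tool [-0.27  1.67 16.07]
```

View pics/both19.png

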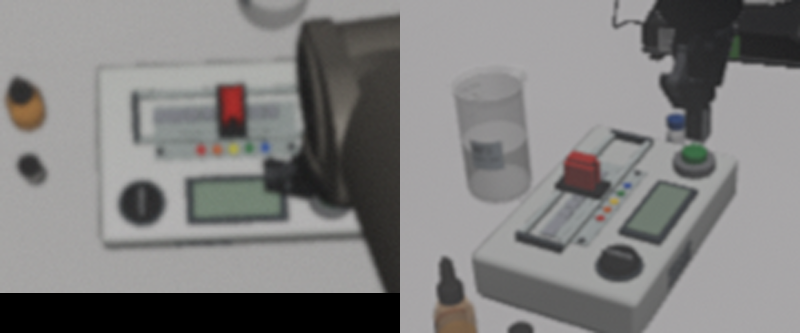

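The top view shows the tab at column 232 and the yellow dot at 234, so they line up. The finger is centred over the key, so I'll press straight down.

```bash
python3 -m inch '[{"tx":0,"ty":1,"tz":4,"turn":0,"grip":1},{"tx":0,"ty":1,"tz":8,"turn":0,"grip":1},{"tx":0,"ty":1,"tz":12,"turn":0,"grip":1},{"tx":0,"ty":1,"tz":14,"turn":0,"grip":1},{"tx":0,"ty":1,"tz":14,"turn":0,"grip":1}]'|grep force;python3 go.py; python3 -m inch '[{"tx":0,"ty":0,"tz":1,"turn":0,"grip":1},{"tx":0,"ty":0,"tz":2,"turn":0,"grip":1},{"tx":0,"ty":0,"tz":3,"turn":0,"grip":1},{"tx":0,"ty":0,"tz":3,"turn":0,"grip":1}]'|grep force;python3 go.py
```

```text
ft_force: [-0.4, 0.2, 1.2]
t 14.53 local tcp [-47.03 -82.01 251.19] F [-0.44  0.2   1.22] w 0.3980018320309689 tilt [-0.  0. -1.]
turn needed 0.00940533901467502
ft_force: [0.0, 0.3, 1.0]
t 14.87 local tcp [-46.7  -81.98 248.8 ] F [0.04 0.29 0.96] w -0.13549892026399596 tilt [ 0. -0. -1.]
turn needed 0.01301761332070108
```

```bash
python3 -m inch '[{"tx":0,"ty":0,"tz":1,"turn":0,"grip":1},{"tx":0,"ty":0,"tz":2,"turn":0,"grip":1},{"tx":0,"ty":0,"tz":2,"turn":0,"grip":1}]'|grep force;python3 go.py
```

```text
ft_force: [-0.6, -0.3, 2.2]
t 15.12 local tcp [-46.71 -82.   246.76] F [-0.56 -0.25  2.2 ] w 0.021637476208991598 tilt [ 0. -0. -1.]
turn needed 0.013816822211370622
```

Contact, with the force rising. I'll go on until it clearly bottoms out.

```bash
python3 -m inch '[{"tx":0,"ty":0,"tz":1,"turn":0,"grip":1},{"tx":0,"ty":0,"tz":2,"turn":0,"grip":1},{"tx":0,"ty":0,"tz":2,"turn":0,"grip":1}]'|grep force;python3 go.py|head -1;python3 -m inch '[{"tx":0,"ty":0,"tz":0.5,"turn":0,"grip":1},{"tx":0,"ty":0,"tz":1,"turn":0,"grip":1},{"tx":0,"ty":0,"tz":1,"turn":0,"grip":1}]'|grep force;python3 go.py|head -1
```

```text
ft_force: [-0.7, -0.2, 3.8]
t 15.37 local tcp [-46.71 -82.01 244.7 ] F [-0.68 -0.23  3.83] w 0.007743330071013056 tilt [ 0. -0. -1.]
ft_force: [-2.1, -0.3, 10.6]
t 15.62 local tcp [-46.66 -81.95 244.41] F [-2.15 -0.27 10.58] w 0.08444164957673964 tilt [ 0. -0. -1.]
```

It has bottomed out: 10.6 N and the travel has stalled. I'll hold briefly, then lift straight up and clear.

```bash
python3 -m inch '[{"tx":0,"ty":0,"tz":0.4,"turn":0,"grip":1},{"tx":0,"ty":0,"tz":0.4,"turn":0,"grip":1},{"tx":0,"ty":0,"tz":0.4,"turn":0,"grip":1}]'|grep force;python3 go.py|head -1; python3 -m inch '[{"tx":0,"ty":0,"tz":-2,"turn":0,"grip":1},{"tx":0,"ty":0,"tz":-6,"turn":0,"grip":1},{"tx":0,"ty":0,"tz":-12,"turn":0,"grip":1},{"tx":0,"ty":0,"tz":-25,"turn":0,"grip":1},{"tx":0,"ty":0,"tz":-50,"turn":0,"grip":1},{"tx":0,"ty":0,"tz":-80,"turn":0,"grip":1},{"tx":0,"ty":0,"tz":-110,"turn":0,"grip":1},{"tx":0,"ty":0,"tz":-140,"turn":0,"grip":1}]'|grep force; python3 -m inch '[{"tx":-10,"ty":15,"tz":0,"turn":0,"grip":1},{"tx":-30,"ty":45,"tz":0,"turn":0,"grip":1},{"tx":-50,"ty":78,"tz":0,"turn":0,"grip":1},{"tx":-70,"ty":110,"tz":0,"turn":0,"grip":1},{"tx":-90,"ty":142,"tz":0,"turn":0,"grip":1},{"tx":-105,"ty":170,"tz":0,"turn":0,"grip":1},{"tx":-110,"ty":180,"tz":0,"turn":0,"grip":1},{"tx":-110,"ty":180,"tz":0,"turn":0,"grip":1}]'; python3 look.py 20; python3 red.py 20|head -1;python3 go.py
```

```text
ft_force: [-4.3, -0.1, 13.4]
t 15.87 local tcp [-46.68 -81.93 244.32] F [-4.34 -0.09 13.35] w 0.14812271304847596 tilt [ 0. -0. -1.]
ft_force: [0.7, 0.5, -0.2]
time: 17.2
ee_pos: [423.0, -266.0, 383.2]
tcp_rot: [3.14, 0.094, -0.002]
ft_force: [0.3, 0.4, 0.3]
gripper_width: 0.0
20 (np.float64(269.625), np.float64(188.25), np.float64(207.875))
t 17.3 local tcp [-156.49 -261.34  383.27] F [-0.21  1.12 -1.02] w 0.05340734383514628 tilt [ 0.  0. -1.]
turn needed 0.010199649432803113
```

View pics/both20.png

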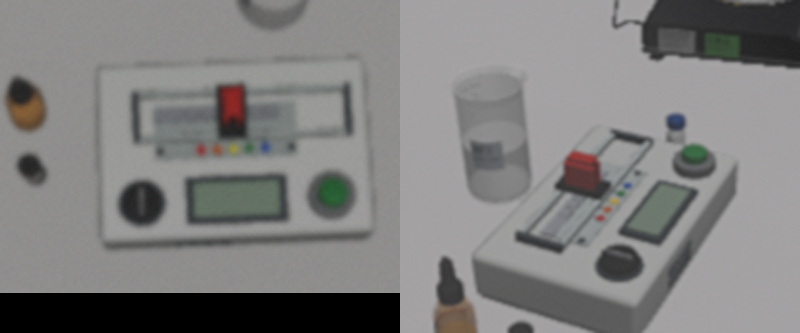

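View pics/top20c.png

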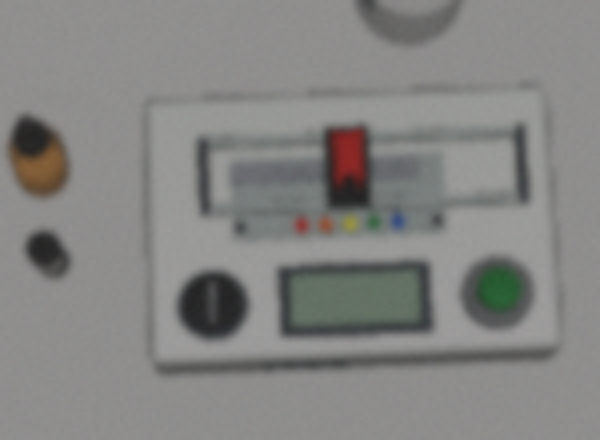

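The tab is at column 347 and the yellow dot at 350, so the lever is in the third stop. The key is up and the vials and bottle haven't moved.

```bash
python3 -c "
from bench import env
print(env.hand_in())"
```

```text
the job is handed in; nothing more can be done
None
```

I pushed the filter lever to the right with the closed fingertip through three clicks, and it is seated in the third stop. I then pressed the green key fully down and released it. The job was handed in after about 17 s of the 67 s allowed.

- **Lever:** Each click showed the force rising to about 5 N (the text says 6 to 7 N), falling to nothing, and the tab jumping ahead of the finger. In the last pictures the tab lines up with the yellow dot. Its position did not change after I backed the finger off.
- **Key:** It bottomed out at about 5 mm of travel, with the force going from 4 N to 13 N and the motion stalling. In the last pictures it is back up.
- **Other items:** The two vials and the amber bottle look unmoved, judged by eye from the pictures. The robot is clear of everything.
- **Check that was uncertain:** The red-edge measurement puts the tab about 1 mm short of the predicted third-stop position. That is within the roughly 1 mm the lever settles to and the 2 mm calibration error.

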